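# Measure with the blue filter: hold the sprung photometer lever

### The job

Take the blue filter out of the compartment tray, seat it flat in the round well of the photometer and let go of it. Then press the photometer's sprung lever down with the fingers until its orange pointer is at the green middle position, and keep it there: the program finishes while the fingers are still holding it steadily; the lever springs back if released, and pushing it on down to the red bottom position spoils the measurement. Leave the other filters and the things on the bench where they are.

Things in the scene. Friction and masses are not known exactly. Their poses are not given: they have to be found in the camera images.
- filter_blue: Blue filter puck: a disc 40 mm in diameter and 10 mm thick (lower edge chamfered 2 mm) with an upright square blue grip knob on its centre, 16 x 16 mm with its flats square to its own x and y axes, rising from 10 mm to 42 mm above the underside; about 50 g. Origin: centre of the underside, z up along the knob. Stands upright in one compartment of the tray; which one varies.
- filter_orange: Orange filter puck, otherwise the same as the blue one; stays in its compartment.
- filter_green: Green filter puck, otherwise the same as the blue one; stays in its compartment.
- filter_tray: Grey open tray fixed to the bench, 202 x 70 mm, walls and dividers 4 mm thick and 13 mm high, floor 4 mm thick; three 62 mm square compartments in a row along its x axis, centres 66 mm apart. Origin: centre of its underside; z up.
- photometer: White housing fixed to the bench, 180 (its x) x 220 (its y) x 50 mm high, display towards its -x (the robot). Round well in the top of its +y half; sprung lever over its -y half; by its hinge two posts 100 mm and a black scale plate 118 mm high (60 mm from the pad) with pale, green, pale, red patches downwards. Origin: centre of the underside; z up.
- well_floor (a point): Centre of the floor of the round well: well 44 mm in diameter and 8 mm deep, its floor 42 mm and its rim 50 mm above the bench. Axes as the photometer's; z up.
- lever_pad (a point): Centre of the upper face of the lever's black pad (40 x 40 x 10 mm), to be pressed down; moves with the lever. Hinge axis along the photometer's y, 125 mm from the pad towards its +x, 88 mm above the bench. The face is about 138 mm above the bench released (its robot side higher, 0.35 rad slope), 108 mm at the green middle (near level), 77 mm at the bottom stop.
- lever (a joint): Angle of the sprung lever in rad: 0 released (upper stop), growing as the pad is pressed down, 0.5 at the bottom stop. Green measuring position 0.19 to 0.31 (middle 0.25); red from 0.41. A spring returns it to 0; pressing at the pad takes about 2 N to start, 4.3 N at the green middle, 7 N at the bottom.
- marker_0: Marker pen lying on the bench near its front edge, 13 x 130 x 14 mm, long along its y; origin at the centre of the underside. Bystander.
- tape_roll: Roll of green tape lying flat, 74 x 77 x 19 mm; origin at the centre of the underside. Bystander.
- timer: White bench timer, 58 x 72 x 21 mm; origin at the centre of the underside. Bystander.
Things that resemble listed ones, but are neither listed nor needed, are in the scene too. Several things have the shape of the filter_blue; the one meant has the colours described above.

How it is judged (in metres and radians):
On the way, in this order (a step that is already met when the one before it is completed fails the run):
1. the blue filter is lifted out of the tray (height (world z) of filter_blue above 0.03 m), for 0.1 s.
2. the blue filter sits flat on the floor of the well, let go and at rest, the lever not yet pressed (horizontal distance between filter_blue and well_floor below 0.005 m and z of filter_blue in the frame of well_floor between -0.003 and 0.003 m and angle between filter_blue's own z axis and vertical below 0.08 rad and contact force between the fingers and filter_blue below 0.05 N and linear speed of filter_blue below 0.02 m/s and value of joint lever below 0.08 rad), for 0.2 s.
3. the fingers hold the lever in the green position (value of joint lever between 0.19 and 0.31 rad and contact force between the fingers and lever above 2 N), for 0.5 s.
At the end, for the whole second after the job is handed in: Blue filter flat in the well (5 mm off-centre, 3 mm off the floor, 0.08 rad tilt at most), untouched, at rest; fingers press the lever with over 2 N and hold it still at 0.19 to 0.31 rad; other filters, marker, tape, timer within 20 mm of their starts (all of step 3 and horizontal distance between filter_blue and well_floor below 0.005 m and z of filter_blue in the frame of well_floor between -0.003 and 0.003 m and angle between filter_blue's own z axis and vertical below 0.08 rad and contact force between the fingers and filter_blue below 0.05 N and linear speed of filter_blue below 0.02 m/s and velocity of joint lever between -0.05 and 0.05 rad/s and distance of each of filter_orange, filter_green, marker_0, tape_roll, timer from where it was at the start of the episode below 0.02 m); the arm keeps its last pose, push and grip.
It fails at once if the lever is pushed down into the red position (beyond 0.41 rad) (value of joint lever above 0.41 rad).
It fails at once if another filter is moved by more than 20 mm, or a bystander by more than 20 mm (distance of any of filter_orange, filter_green, marker_0, tape_roll, timer from where it was at the start of the episode above 0.02 m).
It also fails if it takes over 43 s, if anything falls off the work surface, if the arm or the gripper's body presses on something with over 40 N, if the wrist force passes 120 N, or if a joint passes its speed limit or range.

### The arm

A 6-joint arm with a two-finger parallel gripper is mounted at the origin on a cart in front of the work surface, level with it; the furniture and walls round the work are solid. World frame = base frame: x ahead of the robot, y to its left, z up, the work surface at z = 0. Lengths are in mm, angles in rad, forces in N, time in s.
With the tool pointing down it reaches from about 275 to 1000 mm from the base axis. Payload 8.4 kg.
Tool frame: the origin (TCP) lies between the finger pads; the fingertips stand r.tips_ahead ahead of it and the grasp point (between the pads) lies 6 mm ahead of it (r.tips_ahead is the distance from the TCP to the fingertips, in mm); z points along the fingers, y is the line along which they close (so a half turn about z gives the same grasp; the last joint's range is limited). The gripper opens to 85 mm and grips with 20 to 120 N. Pads are 22 mm wide; open, the fingers measure 114 mm over their backs; the gripper's body (76 mm by 85 mm) begins 54 mm behind the grasp point. The pads swing forward as they close: fully open they stand 13 mm farther back than shut.
Start: joints at [1.303, 0.353, 1.633, -0, 1.155, -0.002], TCP at [164.174, 603.055, 256.281] pointing down, gripper open.
Joint ranges: [-2.63, 2.63], [-0.92, 2.1], [0.06, 2.66], [-1.3, 4.44], [0, 2.69], [-3.02, 3.02]. Speed limits (rad/s): [2.22, 2.22, 2.79, 3.14, 3.14, 3.14].

### API

Orientations are given as [roll, pitch, yaw] about the fixed x, y, z axes, in that order (R = Rz(yaw) Ry(pitch) Rx(roll)).
In Python, from rig import r gives the robot as it stands.
- The arm moves only by the tool carry_out, never from a script. Its arguments are lists of equal length, an entry for each row: "delta_pos": the shift along the tool's x, y, z in m, a list of three; "rot": the turn, a rotation vector about the tool's x, y, z in degrees, a list of three. A call has 1 to 8 rows; each row is the pose to reach, as a shift and turn from the pose commanded when the call began, along the tool's axes at that moment; what a row does not reach only later rows make up. A row lasts 1/8 s, in which the tool goes at most 62.5 mm and 10.7 degrees, less where a joint would pass 70% of its speed; a pose out of reach is approached as far as the arm can. A call with a gripper value outside its range is refused whole. "claw" is the finger opening in m, from 0 to 0.0854, set as the call begins (left out, the last holds). The fingers move at their own pace and stop on an object; "grip_force" is the grip in N (left out, the last holds). Time passes only in rows, so rows that repeat a pose let the fingers close. It gives the time, the measured TCP pose, the force, the opening and the grip force at its end, in the units of the state.
- r.sense(): the state, without advancing time (a new reading comes with each control period).
- r.grab_frame(name): name is "scene" or "top" or "wrist"; returns the picture (384x512x3 uint8, blue, green, red); there is no depth.
- r.camera_info(name): a dict with "fx", "fy", "cx", "cy" (pixels), "pose" (4x4, takes a point from camera to world coordinates); the wrist camera has in their place "hand_eye" (4x4, takes a point from camera to tool coordinates, whose origin is the TCP and whose axes are the flange's). Camera axes: x right, y down, z forward; pixel columns grow to the right and rows downward; lengths in mm; the calibration is good to about 2 mm. A picture is of the moment at which its call begins: read the wrist's pose just before it. camera_info takes no time and is no camera call.
- r.sign_off(): hands the job in; it is judged then, once.
Trained networks look in the newest picture that a camera, given by its name, has taken for a name from the list of things; names that differ only in an ending like _2 or _b are one class to them, and where a whole thing is asked for, a point or a joint stands for the part that bears it (a point fixed in the world has none). Each returns a list of dicts, best first, with "p" (0 to 1); they miss things now and then, are a little off and sometimes report something else, mostly with a low value. They report only what shows in the picture. A call takes as long as a camera call. They do not tell look-alikes from the thing itself.
- r.recognise(thing, camera): "box" ([left, top, right, bottom] in pixels, round what is visible of it).
- r.cut_out(thing, camera): "mask" (384x512 bool, what is visible of it) and "box" ([left, top, right, bottom] in pixels, round what is visible of it).
The state is a dict: "clock": time; "qpos": joint angles; "qvel": joint speeds; "joint_efforts": joint torques, N m; "eef_pos": TCP position; "tcp_rot": TCP orientation; "contact_force": force on the tool from outside, world axes, zero at the start; "wrist_torque": the same for the moment, N m; "opening": opening from 0.0 (shut) to 1.0 (fully open); "grasp_force": force on a finger pad.
Only numpy, scipy, OpenCV 4.12 (cv2) and the standard library are available. Lean on these libraries where they do the work, as an engineer would, in place of code of your own. Each camera call takes 0.05 s, during which the arm holds its last target. There are 200 camera calls.

## Working session

There is one attempt and no reset: what is moved stays moved. The work goes in short steps, Python scripts to look and compute and a tool call to move; the robot and the scene stay as the last step left them, time stands still between calls to the robot, and variables do not carry over. Pictures are saved under pics/ and viewed, at most 10 in all, crops included, and the job is handed in when it is done.

Besides the shell and the picture viewer there is one more tool, called after "Request:" by a JSON object that holds its "method" and its "body", one argument or row to a line. carry_out: Moves the arm, as the interface text tells. Its arguments: {"type":"object","properties":{"delta_pos":{"type":"array","items":{"type":"array","items":{"type":"number"}}},"rot":{"type":"array","items":{"type":"array","items":{"type":"number"}}},"claw":{"type":"number"},"grip_force":{"type":"number"}},"required":["delta_pos","rot"]}

```bash
mkdir -p pics && ls && cat > h.py <<'E'
import numpy as np, cv2
from rig import r
from scipy.spatial.transform import Rotation as R
def tool():
    s=r.sense(); T=np.eye(4); T[:3,:3]=R.from_euler('xyz',s["tcp_rot"]).as_matrix(); T[:3,3]=s["eef_pos"]; return T
def campose(n,T=None):
    c=r.camera_info(n); return c,(c["pose"] if "pose" in c else (tool() if T is None else T)@np.array(c["hand_eye"]))
def onplane(n,uv,z,T=None):
    c,P=campose(n,T); P=np.array(P); d=P[:3,:3]@np.array([(uv[0]-c["cx"])/c["fx"],(uv[1]-c["cy"])/c["fy"],1]); o=P[:3,3]
    return o+d*(z-o[2])/d[2]
def proj(n,p,T=None):
    c,P=campose(n,T); q=np.linalg.inv(P)@np.r_[p,1]; return np.array([c["fx"]*q[0]/q[2]+c["cx"],c["fy"]*q[1]/q[2]+c["cy"]])
E
python3 - <<'E'
from h import *
s=r.sense(); print({k:np.round(v,3) for k,v in s.items()}, r.tips_ahead)
ims=[r.grab_frame(n) for n in("scene","top")]
for n,i in zip(("scene","top"),ims): cv2.imwrite(f"pics/{n}0.png",i)
cv2.imwrite("pics/top0b.png",cv2.resize(ims[1],(800,600)))
for n in("scene","top"):
    print(n,np.round(r.camera_info(n)["pose"],2).tolist(),r.camera_info(n)["fx"])
for t in("filter_blue","filter_tray","photometer","lever_pad","marker_0","tape_roll","timer"):
    for d in r.recognise(t,"top")[:5]: print(t,round(d["p"],2),np.round(d["box"]))
E
```

```text
pics
{'clock': np.float64(0.0), 'qpos': array([ 1.303,  0.354,  1.634, -0.   ,  1.155, -0.002]), 'qvel': array([-0.001, -0.   , -0.001,  0.001, -0.001,  0.001]), 'joint_efforts': array([-1.0000e-03, -6.0522e+01, -3.4205e+01, -0.0000e+00,  9.0000e-03,
       -0.0000e+00]), 'eef_pos': array([164.064, 602.618, 255.569]), 'tcp_rot': array([-3.14 ,  0.   ,  2.876]), 'contact_force': array([-1.016, -0.255,  0.158]), 'wrist_torque': array([-0.003,  0.001, -0.013]), 'grasp_force': np.float64(0.0), 'opening': np.float64(1.002)} 25.0
scene [[0.8, -0.32, 0.5, -64.91], [-0.59, -0.44, 0.67, -1017.01], [0.01, -0.84, -0.54, 771.38], [0.0, 0.0, 0.0, 1.0]] 487.187991950148
top [[0.02, -0.99, 0.13, 385.15], [-1.0, -0.02, -0.01, -203.72], [0.01, -0.13, -0.99, 1221.95], [0.0, 0.0, 0.0, 1.0]] 459.293034093654
filter_blue 0.6 [270. 210. 282. 226.]
filter_blue 0.58 [271. 248. 288. 260.]
filter_blue 0.56 [240. 244. 256. 261.]
filter_blue 0.54 [279. 164. 295. 178.]
filter_blue 0.45 [317. 207. 330. 217.]
filter_tray 0.8 [262. 155. 299. 234.]
photometer 0.85 [146. 128. 237. 204.]
lever_pad 0.79 [206. 134. 224. 189.]
marker_0 0.55 [160. 236. 204. 242.]
tape_roll 0.72 [277. 164. 296. 182.]
tape_roll 0.55 [348. 212. 374. 242.]
timer 0.8 [353. 153. 383. 182.]
```

View pics/top0b.png

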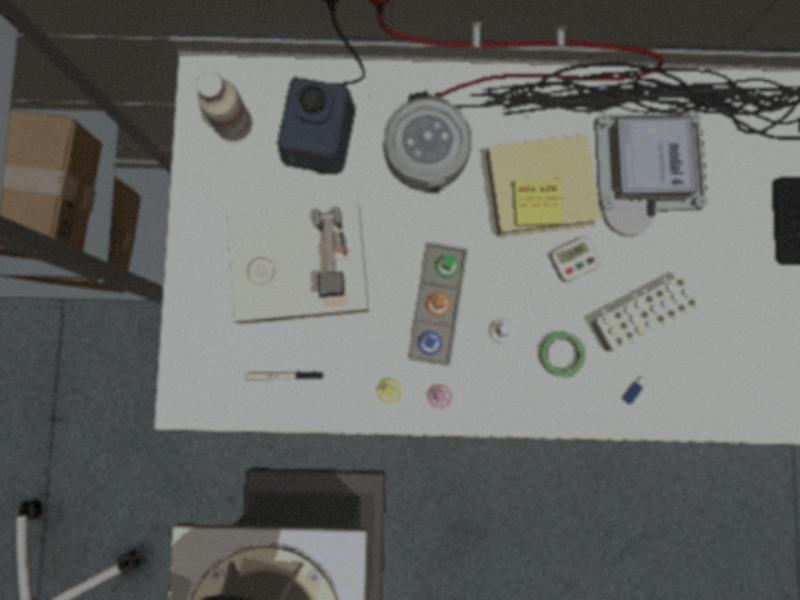

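View pics/scene0.png

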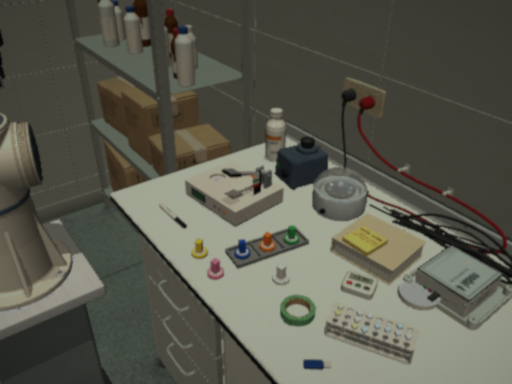

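```bash
python3 - <<'E'
from h import *
i=cv2.imread("pics/top0.png")
cv2.imwrite("pics/crop.png",cv2.resize(i[120:270,140:340],(800,600),interpolation=cv2.INTER_CUBIC))
E
```

```text
(no output)
```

View pics/crop.png

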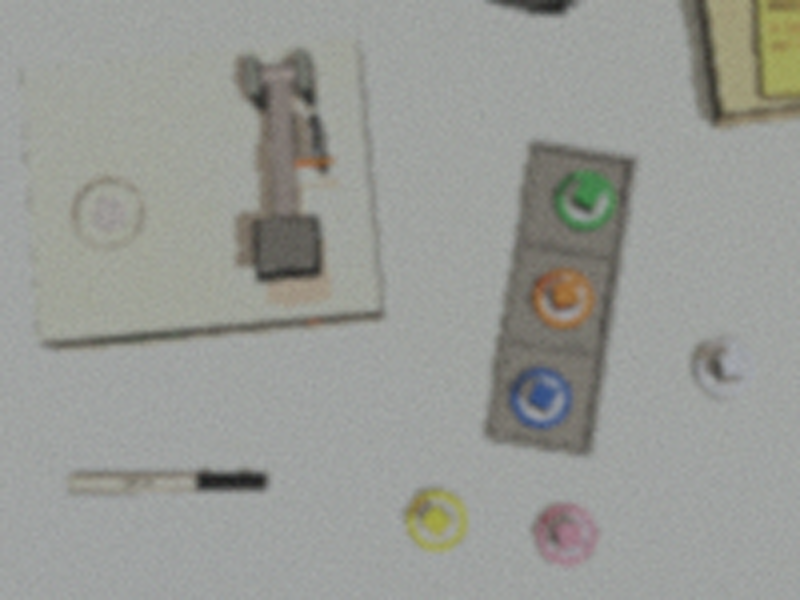

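The pictures show the blue puck with its knob in the tray's robot-side compartment, at top px (275,219). Things it could be mistaken for: orange (281,194), green (286,169), yellow (249,250), pink (281,253), white (322,211) and the blue stick (404,250). The crop confirms the blue one in the tray. The well is at about (167,173) and the lever pad at about (212,182).

```bash
python3 - <<'E'
from h import *
f=lambda u,v:(140+u/4,120+v/4)
for n,uv,z in [("blue disc",(541,399),14),("blue knob",(541,398),46),("well",(108,213),50),("pad",(288,248),130),("orange",(564,297),14),("green",(585,200),14),("trayNL",(487,436),13),("trayNR",(590,452),13),("trayFL",(532,143),13),("trayFR",(633,158),13),("phNL",(42,340),50),("phNR",(382,315),50),("phFL",(22,68),50),("phFR",(358,45),50),("hingeL",(250,75),100),("hingeR",(303,72),100)]:
    print(n,np.round(onplane("top",f(*uv),z),1))
T=tool();print(np.round(T,3).tolist()); c=r.camera_info("wrist");print(np.round(c["hand_eye"],3).tolist(),c["fx"])
p=np.array(r.camera_info("wrist")["hand_eye"])
E
```

```text
blue disc [ 458.6 -256.7   14. ]
blue knob [ 457.3 -255.3   46. ]
well [569.9  26.2  50. ]
pad [538.6 -98.3 130. ]
orange [ 526.4 -270.8   14. ]
green [ 591.8 -283.7   14. ]
trayNL [ 433.6 -221.8   13. ]
trayNR [ 424.6 -289.5   13. ]
trayFL [ 629.8 -247.7   13. ]
trayFR [ 621.3 -315.5   13. ]
phNL [486.8  64.4  50. ]
phNR [ 507.9 -152.3   50. ]
phFL [664.1  86.6  50. ]
phFR [ 684.7 -131.5   50. ]
hingeL [651.2 -67.9 100. ]
hingeR [ 653.9 -100.9  100. ]
[[-0.965, 0.263, -0.0, 164.164], [0.263, 0.965, -0.0, 603.005], [0.0, -0.0, -1.0, 256.207], [0.0, 0.0, 0.0, 1.0]]
[[-0.0, -0.955, -0.295, 76.076], [1.0, -0.0, -0.001, 0.016], [0.001, -0.295, 0.955, -117.702], [0.0, 0.0, 0.0, 1.0]] 343.0255835648439
```

Request:
{"method": "carry_out", "body": {
  "delta_pos": [
    [-0.03,-0.045,0],
    [-0.06,-0.09,0],
    [-0.093,-0.138,0],
    [-0.126,-0.187,0],
    [-0.16,-0.236,0],
    [-0.193,-0.285,0],
    [-0.227,-0.335,0],
    [-0.26,-0.384,0]
  ],
  "rot": [
    [0,0,0],
    [0,0,0],
    [0,0,0],
    [0,0,0],
    [0,0,0],
    [0,0,0],
    [0,0,0],
    [0,0,0]
  ]
}}

```text
clock: 1.45
eef_pos: [314.6, 162.6, 256.7]
tcp_rot: [3.141, 0.001, 2.877]
contact_force: [1.3, 0.0, 0.0]
opening: 1.003
grasp_force: 0.0
```

Request:
{"method": "carry_out", "body": {
  "delta_pos": [
    [-0.034,-0.049,0.0],
    [-0.068,-0.098,0.0],
    [-0.102,-0.147,0.01],
    [-0.135,-0.196,0.02],
    [-0.168,-0.245,0.03],
    [-0.2,-0.294,0.04],
    [-0.23,-0.34,0.055],
    [-0.25,-0.368,0.066]
  ],
  "rot": [
    [0,0,0],
    [0,0,0],
    [0,0,0],
    [0,0,0],
    [0,0,0],
    [0,0,0],
    [0,0,0],
    [0,0,0]
  ],
  "claw": 0.05
}}

```text
clock: 2.45
eef_pos: [459.1, -259.1, 189.7]
tcp_rot: [-3.141, 0.0, 2.874]
contact_force: [-0.3, 0.3, -0.7]
opening: 0.587
grasp_force: 0.0
```

```bash
python3 - <<'E'
from h import *
T=tool(); s=r.sense(); print(s["clock"],np.round(s["qpos"],3),np.round(T,3).tolist())
im=r.grab_frame("wrist"); cv2.imwrite("pics/w1.png",im); np.save("T1.npy",T)
for d in r.cut_out("filter_blue","wrist")[:5]:
    b=np.array(d["box"]);print(round(d["p"],2),b,np.round(im[d["mask"]].mean(0)),np.round(onplane("wrist",((b[0]+b[2])/2,(b[1]+b[3])/2),14,T)))
print(proj("wrist",[458,-256,46],T),proj("wrist",[458,-256,14],T))
E
```

```text
2.45 [-0.516  0.28   1.905 -0.     0.956 -1.82 ] [[-0.964, 0.264, 0.0, 459.149], [0.264, 0.964, -0.0, -259.091], [-0.0, -0.0, -1.0, 189.743], [0.0, 0.0, 0.0, 1.0]]
0.94 [184.1  48.3 231.  100.5] [113. 106. 152.] [ 372. -275.   14.]
0.88 [113.3 204.8 158.1 251.7] [130. 135. 136.] [ 484. -381.   14.]
0.75 [235.7 146.5 279.6 193.6] [104.  79.  69.] [ 460. -257.   14.]
0.67 [281.9  28.7 331.4  80.6] [ 85. 159. 162.] [ 378. -194.   14.]
[258.05825323 177.65765634] [257.72243304 167.73792803]
```

View pics/w1.png

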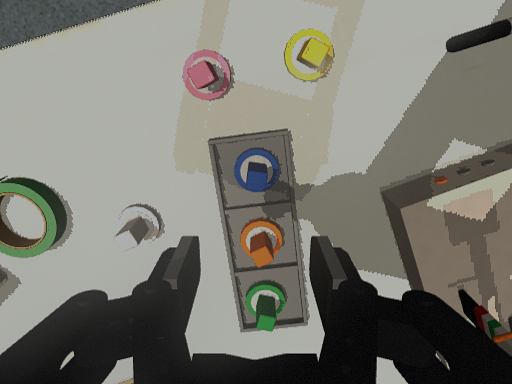

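The wrist view shows the blue puck at (257,170), between the tray's front wall and the orange puck at (262,243). It agrees with the top-view estimate to about 2 mm. Next I measure the knob's yaw.

```bash
python3 - <<'E'
from h import *
im=cv2.imread("pics/w1.png"); T=np.load("T1.npy")
c=im[125:215,200:320]; cv2.imwrite("pics/w1c.png",cv2.resize(c,(800,600),interpolation=cv2.INTER_CUBIC))
hsv=cv2.cvtColor(im,cv2.COLOR_BGR2HSV); m=cv2.inRange(hsv,(105,110,30),(130,255,255)); m[:, :225]=0;m[:,290:]=0;m[:140]=0;m[200:]=0
ys,xs=np.nonzero(m);print(len(xs),xs.min(),xs.max(),ys.min(),ys.max())
ch=im[0:1];
E
```

```text
859 234 278 149 191
```

View pics/w1c.png

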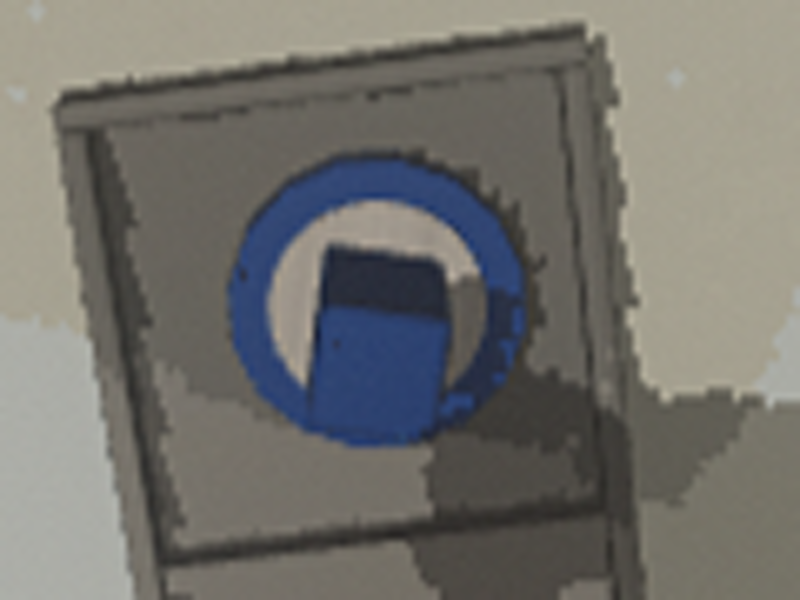

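```bash
python3 - <<'E'
from h import *
T=np.load("T1.npy"); f=lambda u,v:(200+u/6.667,125+v/6.667)
P=np.array([onplane("wrist",f(*p),46,T)[:2] for p in [(322,305),(448,320),(436,438),(309,428)]])
print(np.round(P,1),P.mean(0),np.linalg.norm(P-np.roll(P,-1,0),axis=1))
Q=(T[:2,:2].T@(P-T[:2,3]).T).T  # tool xy
for a,b in((0,1),(3,2)): d=Q[b]-Q[a]; print("edge vs tool y deg",np.degrees(np.arctan2(-d[0],d[1])))
for a,b in((0,3),(1,2)): d=Q[b]-Q[a]; print("edge vs -tool x deg",np.degrees(np.arctan2(-d[1],-d[0])))
D=onplane("wrist",f(378,298),14,T)[:2]; print("disc",D,"tool",T[:2,:2].T@(D-T[:2,3]),"knob tool",Q.mean(0))
E
```

```text
[[ 450.5 -261.9]
 [ 456.2 -248.1]
 [ 470.  -253.2]
 [ 464.8 -267.5]] [ 460.38816478 -257.67435678] [15.00704138 14.73312079 15.30733319 15.33684292]
edge vs tool y deg 7.0147770135846
edge vs tool y deg 4.726775656599094
edge vs -tool x deg 6.155828446128313
edge vs -tool x deg 4.999899436467041
disc [ 459.48049846 -257.33908261] tool [0.14353177 1.77701809] knob tool [-0.82046731  1.69351653]
```

Request:
{"method": "carry_out", "body": {
  "delta_pos": [
    [0,0.0017,0.03],
    [0,0.0017,0.07],
    [0,0.0017,0.105],
    [0,0.0017,0.13],
    [0,0.0017,0.1455],
    [0,0.0017,0.1455]
  ],
  "rot": [
    [0,0,5.7],
    [0,0,5.7],
    [0,0,5.7],
    [0,0,5.7],
    [0,0,5.7],
    [0,0,5.7]
  ]
}}

```text
clock: 3.3
eef_pos: [458.8, -254.3, 44.4]
tcp_rot: [3.141, -0.002, 2.777]
contact_force: [-1.3, 0.9, -0.3]
opening: 0.587
grasp_force: 0.0
```

Request:
{"method": "carry_out", "body": {
  "delta_pos": [
    [0,0,0],
    [0,0,0],
    [0,0,0],
    [0,0,0],
    [0,0,0],
    [0,0,0]
  ],
  "rot": [
    [0,0,0],
    [0,0,0],
    [0,0,0],
    [0,0,0],
    [0,0,0],
    [0,0,0]
  ],
  "claw": 0.005,
  "grip_force": 30
}}

```text
clock: 4.05
eef_pos: [459.9, -255.2, 45.9]
tcp_rot: [-3.141, 0.002, 2.776]
contact_force: [-0.3, 0.5, 7.3]
opening: 0.183
grasp_force: 30.0
```

Request:
{"method": "carry_out", "body": {
  "delta_pos": [
    [0,0,-0.01],
    [0,0,-0.035],
    [0,0,-0.08],
    [0,0,-0.125],
    [0,0,-0.155],
    [0,0,-0.165],
    [0,0.02,-0.165],
    [0,0.06,-0.165]
  ],
  "rot": [
    [0,0,0],
    [0,0,0],
    [0,0,0],
    [0,0,0],
    [0,0,0],
    [0,0,0],
    [0,0,0],
    [0,0,0]
  ]
}}

```text
clock: 5.05
eef_pos: [480.1, -198.9, 209.2]
tcp_rot: [-3.141, -0.001, 2.774]
contact_force: [0.3, 0.0, -0.5]
opening: 0.178
grasp_force: 29.4
```

Request:
{"method": "carry_out", "body": {
  "delta_pos": [
    [-0.001,0.045,0],
    [-0.002,0.095,0],
    [-0.003,0.14,0],
    [-0.003,0.185,0],
    [-0.003,0.22,0],
    [-0.003,0.238,0],
    [-0.003,0.242,0],
    [-0.003,0.242,0]
  ],
  "rot": [
    [0,0,0],
    [0,0,0],
    [0,0,0],
    [0,0,0],
    [0,0,0],
    [0,0,0],
    [0,0,0],
    [0,0,0]
  ]
}}

```text
clock: 6.05
eef_pos: [569.4, 25.4, 209.5]
tcp_rot: [-3.141, -0.001, 2.776]
contact_force: [0.7, -0.3, -0.6]
opening: 0.179
grasp_force: 29.4
```

```bash
python3 - <<'E'
from h import *
T=tool(); s=r.sense(); print(s["clock"],np.round(s["qpos"],3),np.round(T,3).tolist(),s["opening"],s["contact_force"],s["eef_pos"])
im=r.grab_frame("wrist"); cv2.imwrite("pics/w2.png",im); np.save("T2.npy",T)
print(proj("wrist",[570,26,50],T))
E
```

```text
6.05 [ 0.042  0.319  1.797 -0.     1.026 -1.163] [[-0.934, 0.357, -0.001, 569.427], [0.357, 0.934, -0.0, 25.4], [0.001, -0.001, -1.0, 209.453], [0.0, 0.0, 0.0, 1.0]] 0.17935491877164148 [ 0.72543551 -0.28488736 -0.56646916] [569.42663221  25.40035611 209.45341247]
[255.74977913 175.27997951]
```

View pics/w2.png

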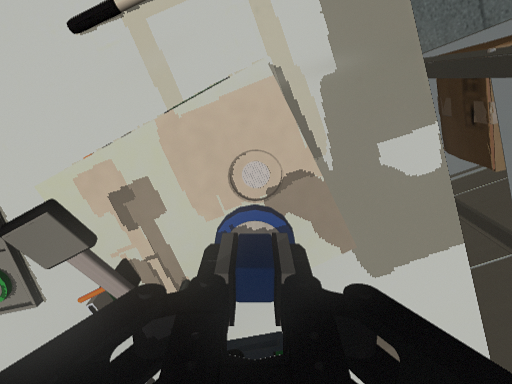

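The well rim shows at (256,174), 26 px in radius and close to the prediction (255.7,175.3). The blue puck is held upright below it at (255,230). I'll fit both circles to sub-pixel.

```bash
cat > fit.py <<'E'
from h import *
from scipy.ndimage import map_coordinates
im=cv2.imread("pics/w2.png").astype(float); T=np.load("T2.npy"); g=cv2.GaussianBlur(im.mean(2),(3,3),0)
c=r.camera_info("wrist"); H=np.array(c["hand_eye"])
def pj(P): # tool-frame points Nx3
    q=(np.linalg.inv(H)@np.c_[P,np.ones(len(P))].T); return c["fx"]*q[0]/q[2]+c["cx"],c["fy"]*q[1]/q[2]+c["cy"]
def samp(img,x,y,z,rad,a):
    u,v=pj(np.c_[x+rad*np.cos(a),y+rad*np.sin(a),np.full(len(a),z)]); return map_coordinates(img,[v,u],order=1)
a=np.linspace(0,2*np.pi,181)[:-1]; zw=T[2,3]-50
best=min((samp(g,x,y,zw,R_,a).mean(),x,y,R_) for x in np.arange(-5,5.1,.25) for y in np.arange(-5,5.1,.25) for R_ in (21,21.5,22,22.5,23))
print("well tool xy",best)
# puck: upper arc (tool +x side)
b=(im[...,0]-im[...,2]); b=cv2.GaussianBlur(b,(3,3),0); a2=np.radians(np.linspace(-75,75,76))
for z in (30,32):
    bb=max((np.clip(samp(b,x,y,z,19,a2),0,60).mean()-np.clip(samp(b,x,y,z,21.2,a2),0,60).mean(),x,y) for x in np.arange(-5,5.1,.25) for y in np.arange(-5,5.1,.25)); print("puck",z,bb)
E
python3 fit.py
```

```text
well tool xy (np.float64(109.31272967894466), np.float64(-0.5), np.float64(0.75), 21.5)
puck 30 (np.float64(44.31431317343738), np.float64(-1.0), np.float64(-0.25))
puck 32 (np.float64(44.87813806000587), np.float64(-1.75), np.float64(-0.25))
```

Request:
{"method": "carry_out", "body": {
  "delta_pos": [
    [0.0006,0.0009,0.03],
    [0.0006,0.0009,0.07],
    [0.0006,0.0009,0.1],
    [0.0006,0.0009,0.113],
    [0.0006,0.0009,0.116],
    [0.0006,0.0009,0.119],
    [0.0006,0.0009,0.122],
    [0.0006,0.0009,0.122]
  ],
  "rot": [
    [0,0,0],
    [0,0,0],
    [0,0,0],
    [0,0,0],
    [0,0,0],
    [0,0,0],
    [0,0,0],
    [0,0,0]
  ]
}}

```text
clock: 7.1
eef_pos: [569.8, 27.2, 88.2]
tcp_rot: [3.141, 0.001, 2.776]
contact_force: [0.2, 0.1, -0.5]
opening: 0.181
grasp_force: 29.4
```

Request:
{"method": "carry_out", "body": {
  "delta_pos": [
    [0,0,0.002],
    [0,0,0.0035],
    [0,0,0.005],
    [0,0,0.005]
  ],
  "rot": [
    [0,0,0],
    [0,0,0],
    [0,0,0],
    [0,0,0]
  ]
}}

```text
clock: 7.6
eef_pos: [569.7, 27.2, 83.9]
tcp_rot: [3.142, 0.0, 2.776]
contact_force: [-4.7, -0.0, 13.4]
opening: 0.176
grasp_force: 31.3
```

Request:
{"method": "carry_out", "body": {
  "delta_pos": [
    [0,0,0],
    [0,0,0],
    [0,0,0],
    [0,0,0]
  ],
  "rot": [
    [0,0,0],
    [0,0,0],
    [0,0,0],
    [0,0,0]
  ],
  "claw": 0.045
}}

```text
clock: 8.1
eef_pos: [569.6, 27.2, 82.6]
tcp_rot: [-3.141, -0.0, 2.776]
contact_force: [-0.4, -0.5, -0.1]
opening: 0.526
grasp_force: 0.0
```

Request:
{"method": "carry_out", "body": {
  "delta_pos": [
    [0,0,-0.01],
    [0,0,-0.04],
    [0,0,-0.085],
    [0,0,-0.12],
    [0,0,-0.125],
    [0,0,-0.125]
  ],
  "rot": [
    [0,0,0],
    [0,0,0],
    [0,0,0],
    [0,0,0],
    [0,0,0],
    [0,0,0]
  ]
}}

```text
clock: 8.85
eef_pos: [569.4, 27.2, 207.9]
tcp_rot: [3.141, 0.0, 2.776]
contact_force: [0.0, -0.1, -0.8]
opening: 0.526
grasp_force: 0.0
```

```bash
python3 - <<'E'
from h import *
T=tool(); s=r.sense(); print(s["clock"],s["eef_pos"],s["contact_force"])
im=r.grab_frame("wrist"); cv2.imwrite("pics/w3.png",im); np.save("T3.npy",T)
i2=r.grab_frame("scene"); cv2.imwrite("pics/s3.png",i2)
a=cv2.resize(im[40:300,0:400],(520,338)); b=cv2.resize(i2[150:230,170:300],(520,320),interpolation=cv2.INTER_CUBIC)[:255]
cv2.imwrite("pics/m3.png",np.vstack([a,b]))
for n in("lever_pad",):
    for d in r.cut_out(n,"wrist")[:3]: print(n,d["p"],d["box"])
E
```

```text
8.85 [569.44569086  27.16930225 207.89294474] [ 0.01641593 -0.09716435 -0.78623333]
lever_pad 0.76 [1.9, 199.6, 132.5, 300.2]
```

View pics/m3.png

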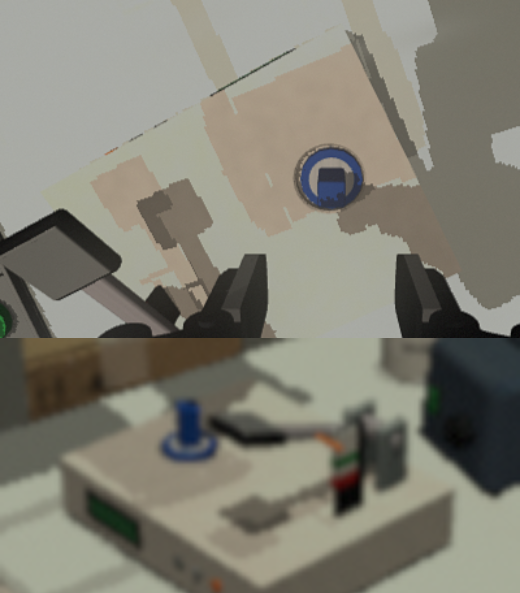

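The puck sits concentric in the well at (253,173) in the w3 frame, and the lever is still up. Next I locate the pad.

```bash
python3 - <<'E'
from h import *
T=np.load("T3.npy"); f=lambda u,v:(u/1.3,40+v/1.3)
A=onplane("wrist",f(62,210),145,T);B=onplane("wrist",f(120,260),131,T);C=onplane("wrist",f(60,298),131,T)
print(A,B,C,np.linalg.norm((B-A)[:3]),np.linalg.norm(B-C),"centre",(A+C)/2)
well=onplane("wrist",(256,174),50,np.load("T2.npy")); print(well)
E
sed -e 's/w2/w3/;s/T2/T3/' fit.py | sed '/^# puck/,$d' > fit3.py; cat >> fit3.py <<'E'
b=cv2.GaussianBlur(im[...,0]-im[...,2],(3,3),0); a2=np.radians(np.linspace(-100,100,91)); z=T[2,3]-52
print("puck",max((np.clip(samp(b,x,y,z,19,a2),0,40).mean()-np.clip(samp(b,x,y,z,21.2,a2),0,40).mean(),x,y) for x in np.arange(-5,5.1,.25) for y in np.arange(-5,5.1,.25)))
E
python3 fit3.py
```

```text
[517.82068088 -77.03128851 145.        ] [551.4879192  -74.54667732 131.        ] [ 559.16522093 -112.33966709  131.        ] 36.546630880826896 38.56489385639037 centre [538.49295091 -94.6854778  138.        ]
[569.03702748  26.59209687  50.        ]
well tool xy (np.float64(83.47858584887268), np.float64(-1.0), np.float64(-2.0), 21)
puck (np.float64(39.27502757826933), np.float64(-1.75), np.float64(-0.25))
```

Request:
{"method": "carry_out", "body": {
  "delta_pos": [
    [-0.002,-0.03,0],
    [-0.005,-0.07,0],
    [-0.008,-0.11,0],
    [-0.009,-0.129,0],
    [-0.009,-0.129,0.015],
    [-0.009,-0.129,0.03],
    [-0.009,-0.129,0.03]
  ],
  "rot": [
    [0,0,0],
    [0,0,0],
    [0,0,0],
    [0,0,0],
    [0,0,0],
    [0,0,0],
    [0,0,0]
  ],
  "claw": 0.0
}}

```text
clock: 9.88
eef_pos: [531.0, -95.4, 175.8]
tcp_rot: [-3.141, -0.004, 2.777]
contact_force: [-0.6, 0.0, -0.4]
opening: 0.002
grasp_force: 0.0
```

```bash
python3 - <<'E'
from h import *
s=r.sense(); print(s["clock"],s["eef_pos"],s["contact_force"],s["opening"])
im=r.grab_frame("wrist"); i2=r.grab_frame("scene")
a=cv2.resize(im[100:384],(620,344)); b=cv2.resize(i2[150:230,170:310],(620,354),interpolation=cv2.INTER_CUBIC)[:255]
cv2.imwrite("pics/m4.png",np.vstack([a,b]))
E
```

```text
9.875 [531.01351708 -95.38894975 175.75754115] [-0.5728521   0.03695514 -0.436415  ] 0.0020536071567403293
```

View pics/m4.png

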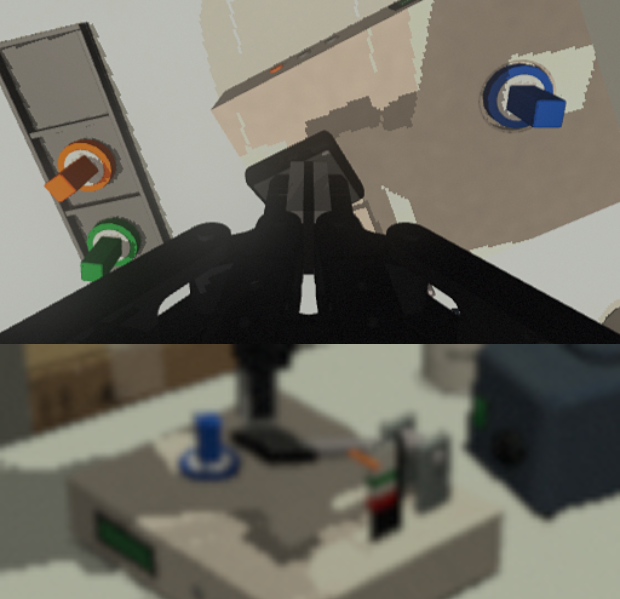

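The shut fingers stand over the pad, which is at (305,165) in the mosaic. The puck is seated in the well and the pointer is at the top patch. I'll press down in small steps.

Request:
{"method": "carry_out", "body": {
  "delta_pos": [
    [0,0,0.006],
    [0,0,0.012],
    [0,0,0.017],
    [0,0,0.021],
    [0,0,0.025],
    [0,0,0.029],
    [0,0,0.032],
    [0,0,0.032]
  ],
  "rot": [
    [0,0,0],
    [0,0,0],
    [0,0,0],
    [0,0,0],
    [0,0,0],
    [0,0,0],
    [0,0,0],
    [0,0,0]
  ]
}}

```text
clock: 10.98
eef_pos: [531.9, -96.5, 145.6]
tcp_rot: [-3.141, -0.0, 2.776]
contact_force: [-1.3, -0.1, 2.9]
opening: -0.001
grasp_force: 1.5
```

Request:
{"method": "carry_out", "body": {
  "delta_pos": [
    [0,0,0.003],
    [0,0,0.006],
    [0,0,0.009],
    [0,0,0.0105],
    [0,0,0.0115],
    [0,0,0.0115],
    [0,0,0.0115],
    [0,0,0.0115]
  ],
  "rot": [
    [0,0,0],
    [0,0,0],
    [0,0,0],
    [0,0,0],
    [0,0,0],
    [0,0,0],
    [0,0,0],
    [0,0,0]
  ]
}}

```text
clock: 11.98
eef_pos: [531.9, -96.5, 134.3]
tcp_rot: [-3.142, -0.0, 2.776]
contact_force: [-3.2, 0.1, 4.6]
opening: 0.003
grasp_force: 2.0
```

```bash
python3 - <<'E'
from h import *
f=[]
for k in range(4):
    i2=r.grab_frame("scene"); s=r.sense(); f.append(s["contact_force"]); 
print(s["clock"],s["eef_pos"],np.round(f,1))
im=r.grab_frame("wrist")
b=cv2.resize(i2[150:225,170:310],(700,375),interpolation=cv2.INTER_CUBIC); a=cv2.resize(im,(700,525))[160:385]
cv2.imwrite("pics/m5.png",np.vstack([b,a]))
E
```

```text
12.175 [531.92817881 -96.48800226 134.30235267] [[-3.1 -0.1  4.7]
 [-2.2 -0.3  3.4]
 [-2.9 -0.5  4.6]
 [-2.4  0.6  4.5]]
```

View pics/m5.png

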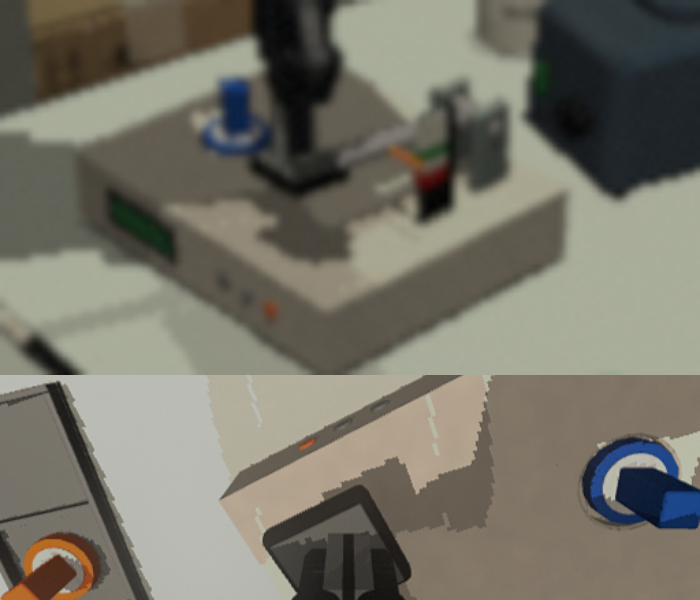

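The pointer is at the green patch, the tips are at z ≈ 109 mm with about 4.5 N, and everything is steady. The puck is flat in the well. I'm handing the job in.

```bash
python3 -c "
from rig import r
print(r.sign_off())"
```

```text
the job is handed in; nothing more can be done
None
```

The blue filter is seated flat in the photometer's well and released, the fingers are holding the lever steadily at the green position with about 4.5 N, and I handed the job in at about 12 s; the hand-in call returned no verdict.

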